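# Set the laminator lever to the third click and start it

### The job

Get the desktop laminator ready for the next stamp cards: with a fingertip, gently push the film-thickness lever along its slot, counting its clicks, and stop in the third click from the off end; it may start in off or already in the first click, and must not click past the third. Then press the round start button fully down and let it go. Push and press only: do not grip the lever, do not press the small oblong button, and leave the other things on the laminator and table where they are.

Things in the scene. Friction and masses are not known exactly. Their poses are not given: they have to be found in the camera images.
- laminator: White desktop laminator, fixed, 170 mm deep (x), 390 mm wide (y), top face 78 mm above the table. Origin: centre of its underside; x from its front (feed slot, towards the robot) to its back, y to the robot's left, z up. Controls in one row on top at x = -30 mm: round start button at y = -135 mm, oblong button at -62 mm, lever at +45 (off) to +125 mm. Loose things on top lie behind the row.
- film_lever (a joint): Lever position along its slot, m: off 0, then clicks every 0.016: first 0.016, second 0.032, third 0.048, fourth 0.064, fifth 0.080 (end). Grows towards the laminator's +y, away from the buttons. A sprung ball: 5 to 6 N starts it out of a notch, the resistance fades to nothing half-way (8 mm on), then it snaps by itself into the next notch and stays. Starts at rest in off or the first click.
- film_lever_top (a point): Centre of the lever's top. An upright grey fin, 26 mm across the slot (laminator x), 10 mm along it (y), its top 25 mm above the laminator's top face, which is bare for 80 mm on the side towards the buttons. Dark marks in front of the slot show the notches; the long mark, nearest the buttons, is off. It cannot be lifted.
- start_button (a joint): Travel of the round start button, m: 0 up, 0.006 fully down (about 5 N); springs back up when let go. Counts as pressed beyond 0.0045.
- start_button_top (a point): Centre of the top of the round start button, a grey disc 30 mm in diameter in a grey housing, pressed straight down.
- release_button (a joint): Travel of the small oblong release button, m: 0 up, 0.005 down. To be left alone.
- release_button_top (a point): Centre of the top of the oblong release button (12 x 24 mm), between the round button and the lever; to be left alone.
- tape_roll: Roll of clear tape, 48 mm in diameter, 18 mm high, lying loose on the laminator's top behind the row of controls. Origin: centre of its underside. To be left alone.
- glue_stick: White glue stick, 28 mm in diameter, 92 mm high, standing loose on the table in front of the laminator. Origin: centre of its foot. To be left alone.
- scissors: Scissors with black handles, about 185 mm long, lying on the table beside the laminator's right end. Origin at the pivot, x towards the points. To be left alone.
- stapler: Black stapler, 125 x 34 mm, about 60 mm high, standing on the table beside the laminator's left end. Origin: centre of its underside. To be left alone.
- pencil_cup: Steel cup, 76 mm in diameter, 95 mm high, standing on the table behind the laminator. Origin: centre of its foot. To be left alone.

How it is judged (in metres and radians):
On the way, in this order (a step that is already met when the one before it is completed fails the run):
1. the lever rests in the third click (value of joint film_lever between 0.044 and 0.052 m and velocity of joint film_lever between -0.01 and 0.01 m/s), for 0.3 s.
2. the round start button is pressed fully down (value of joint start_button above 0.0045 m), for 0.05 s.
At the end, for the whole second after the job is handed in: The lever stands in the third click (within 4 mm), the start button has been pressed after that and is up again, the oblong button is up, and the loose things stand within 20 mm of where they were (value of joint film_lever between 0.044 and 0.052 m and value of joint each of start_button, release_button below 0.0015 m and distance of each of tape_roll, glue_stick, scissors, stapler, pencil_cup from where it was at the start of the episode below 0.02 m); the robot touches nothing.
It fails at once if the lever clicks on past the third notch (value of joint film_lever above 0.0575 m).
It fails at once if the start button is pressed before the lever is in the third click (value of joint start_button above 0.0035 m and not (value of joint film_lever between 0.044 and 0.052 m)).
It fails at once if the oblong release button is pressed (value of joint release_button above 0.003 m).
It fails at once if the lever is gripped or pushed roughly (over 25 N) (contact force between the fingers and film_lever above 25 N).
It fails at once if a loose thing is lifted or pushed away (distance of any of tape_roll, glue_stick, scissors, stapler, pencil_cup from where it was at the start of the episode above 0.02 m).
It also fails if it takes over 56 s, if anything falls off the work surface, if the arm or the gripper's body presses on something with over 40 N, if the wrist force passes 120 N, or if a joint passes its speed limit or range.

### The arm

A 7-joint arm with a two-finger parallel gripper is mounted at the origin on the work surface. World frame = base frame: x ahead of the robot, y to its left, z up, the work surface at z = 0. Lengths are in m, angles in degrees, forces in N, time in s.
With the tool pointing down it reaches from about 0.425 to 0.95 m from the base axis. Payload 4.7 kg.
Tool frame: the origin (TCP) lies at the very end of the fingers, on their centre line; the grasp point (between the pads) lies arm.hold_point_z behind it (arm.hold_point_z is the distance from the TCP to the grasp point, in m); z points along the fingers, y is the line along which they close (so a half turn about z gives the same grasp; the last joint's range is limited). The gripper opens to 85 mm and grips with 20 to 120 N. Pads are 22 mm wide; open, the fingers measure 114 mm over their backs; the gripper's body (76 mm by 85 mm) begins 54 mm behind the grasp point. The pads swing forward as they close: fully open they stand 13 mm farther back than shut.
Start: joints at [64.062, 26.849, -2.785, 87.806, 1.381, 65.374, -4.715], TCP at [0.278, -0.615, 0.231] pointing down, gripper open.
Joint ranges: [-148.3, 148.3], [-19.14, 114.17], [-79.39, 73.82], [5.75, 140.21], [-59.74, 239.74], [12.07, 113.84], [-152.46, 152.46]. Speed limits (degrees/s): [147.25, 147.25, 180, 180, 180, 180, 180].

### API

Orientations are given as [roll, pitch, yaw] about the fixed x, y, z axes, in that order (R = Rz(yaw) Ry(pitch) Rx(roll)).
In Python, from station import arm gives the robot as it stands. The module is installed in compiled form; this text tells all that it offers.
- The arm moves only by the tool apply_moves, never from a script. Its argument "steps" is a list that holds one entry, the list of rows, each a list of 5 numbers: the shift along the world's x, y, z in m, then the turn about the world's z in rad, then the finger opening in m, from 0 to 0.0854. In form: [[[tx, ty, tz, spin, gripper], ...]]. A call has 1 to 5 rows; each row shifts and turns the commanded pose from where the row before left it; what a row does not reach is not made up. A row lasts 1/8 s, in which the tool goes at most 62.5 mm and 10.7 degrees, less where a joint would pass 70% of its speed; a pose out of reach is approached as far as the arm can. A call with a gripper value outside its range is refused whole. The fingers move at their own pace and stop on an object; "squeeze" is the grip in N (left out, the last holds). Time passes only in rows, so rows that do not move let the fingers close. It gives the time, the measured TCP pose, the force, the opening and the grip force at its end, in the units of the state.
- arm.state(): the state, without advancing time (a new reading comes with each control period).
- arm.snapshot(name): name is "scene" or "top" or "wrist"; returns the picture (400x640x3 uint8, red, green, blue); there is no depth.
- arm.calibration(name): a dict with "fx", "fy", "cx", "cy" (pixels), "world_to_cam" (4x4, takes a point from world to camera coordinates); the wrist camera has in their place "tool_from_camera" (4x4, takes a point from camera to tool coordinates, whose origin is the TCP and whose axes are the flange's). Camera axes: x right, y up, looking along -z (the intrinsics and any distortion apply to the point x, -y, -z); pixel columns grow to the right and rows downward; lengths in m; the calibration is good to about 2 mm. The wrist camera is an equidistant fisheye: a pixel r from the principal point sees the ray r / f radians off the axis. A picture is of the moment at which its call begins: read the wrist's pose just before it. calibration takes no time and is no camera call.
- arm.sign_off(): hands the job in; it is judged then, once.
The state is a dict: "time_s": time; "joint_pos": joint angles; "qvel": joint speeds; "joint_torque": joint torques, N m; "position": TCP position; "ee_rot": TCP orientation; "ft_force": force on the tool from outside, world axes, zero at the start; "moment": the same for the moment, N m; "finger_gap": finger opening in m; "grip_force": force on a finger pad.
Only numpy, scipy, OpenCV 4.12 (cv2) and the standard library are available. Lean on these libraries where they do the work, as an engineer would, in place of code of your own. Each camera call takes 0.05 s, during which the arm holds its last target. There are 200 camera calls.

## Working session

There is one attempt and no reset: what is moved stays moved. The work goes in short steps, Python scripts to look and compute and a tool call to move; the robot and the scene stay as the last step left them, time stands still between calls to the robot, and variables do not carry over. Pictures are saved under pics/ and viewed, at most 10 in all, crops included, and the job is handed in when it is done.

Besides the shell and the picture viewer there is one more tool, called after ">>>" as name([rows], argument=value, ...), one row to a line, values as JSON. apply_moves: Moves the arm, as the interface text tells. Its arguments: {"type":"object","properties":{"steps":{"type":"array"},"squeeze":{"type":"number"}},"required":["steps"]}

```bash
mkdir -p pics
python3 - <<'E'
from station import arm
import cv2
s=arm.state();print({k:s[k] for k in("time_s","position","ee_rot","ft_force","finger_gap")},arm.hold_point_z)
for n in("scene","top"):
    cv2.imwrite(f"pics/{n}0.png",arm.snapshot(n)[:,:,::-1]); c=arm.calibration(n);print(n,c)
E
```

```text
{'time_s': 0.0, 'position': array([ 0.27737951, -0.61472994,  0.2302389 ]), 'ee_rot': array([-1.79886107e+02,  9.94614922e-04,  2.42855926e+01]), 'ft_force': array([ 0.95944143, -0.39000667,  0.57058302]), 'finger_gap': 0.0855751827730089} 0.0187
scene {'fx': 484.38833171459527, 'fy': 484.38833171459527, 'cx': 317.9646541739678, 'cy': 201.9565659817366, 'world_to_cam': array([[ 0.81729386,  0.5760995 ,  0.01183685, -0.4765733 ],
       [-0.37446848,  0.51540922,  0.77079614,  0.14350486],
       [ 0.43795444, -0.63439948,  0.6369719 , -1.36934867],
       [ 0.        ,  0.        ,  0.        ,  1.        ]])}
top {'fx': 467.52658489948976, 'fy': 467.52658489948976, 'cx': 317.43930189024303, 'cy': 202.79784215567622, 'world_to_cam': array([[ 0.02880392, -0.9994593 , -0.01585716,  0.00920296],
       [ 0.98075107,  0.02519267,  0.19363023, -0.59853538],
       [-0.19312605, -0.02112924,  0.98094642, -0.99910533],
       [ 0.        ,  0.        ,  0.        ,  1.        ]])}
```

View pics/top0.png

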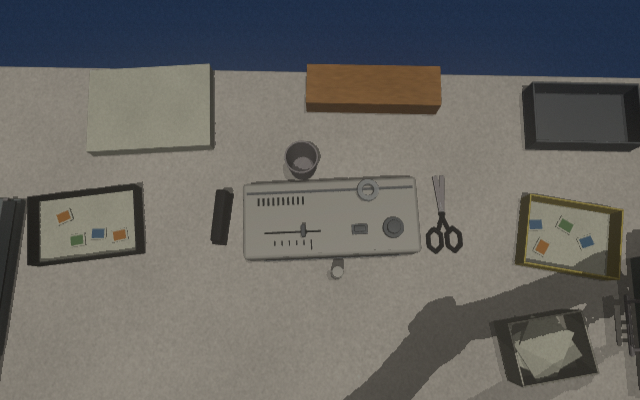

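View pics/scene0.png

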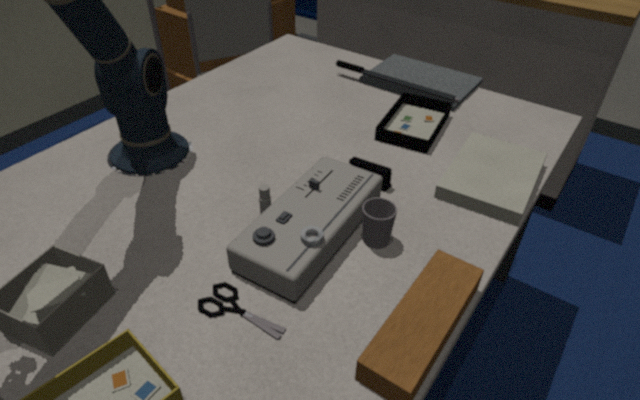

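The top view shows the lever at about (304,230), with notch marks at (275..311, 244) and the long off mark at 311. The round button is at (394,227) and the oblong one at (360,229). The glue stick at (337,268) stands in front, and the tape at (368,188) lies behind the row. I'll measure these precisely on an enlarged crop.

```bash
cat > h.py <<'E'
import numpy as np, cv2
from station import arm
def ray(n,u,v):
    c=arm.calibration(n);W=c["world_to_cam"];R=W[:3,:3];o=-R.T@W[:3,3]
    return o,R.T@np.array([(u-c["cx"])/c["fx"],-(v-c["cy"])/c["fy"],-1])
def plane(n,u,v,z):
    o,d=ray(n,u,v);return o+d*(z-o[2])/d[2]
def proj(n,p):
    c=arm.calibration(n);q=c["world_to_cam"]@np.r_[p,1];return np.array([c["cx"]+c["fx"]*q[0]/-q[2],c["cy"]-c["fy"]*q[1]/-q[2]])
E
python3 - <<'E'
from h import *
a=cv2.imread("pics/top0.png");b=cv2.imread("pics/scene0.png")
A=cv2.resize(a[170:270,235:430],None,fx=4,fy=4,interpolation=cv2.INTER_CUBIC)
B=cv2.resize(b[160:270,225:390],None,fx=4,fy=4,interpolation=cv2.INTER_CUBIC)
cv2.imwrite("pics/topc.png",cv2.convertScaleAbs(A,alpha=1.5));cv2.imwrite("pics/scc.png",cv2.convertScaleAbs(B,alpha=1.3))
E
```

```text
(no output)
```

View pics/topc.png

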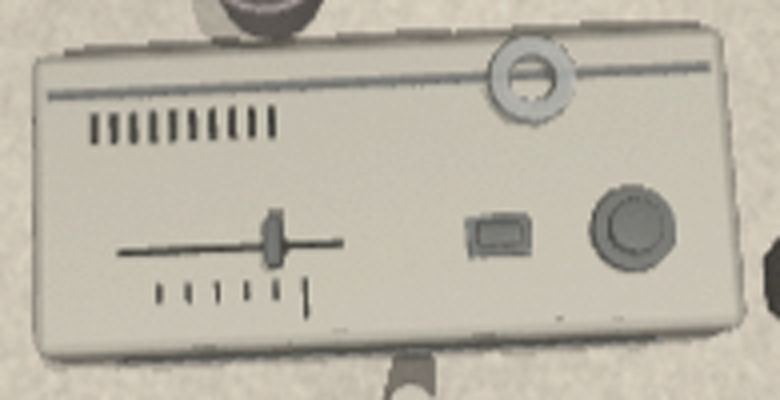

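View pics/scc.png

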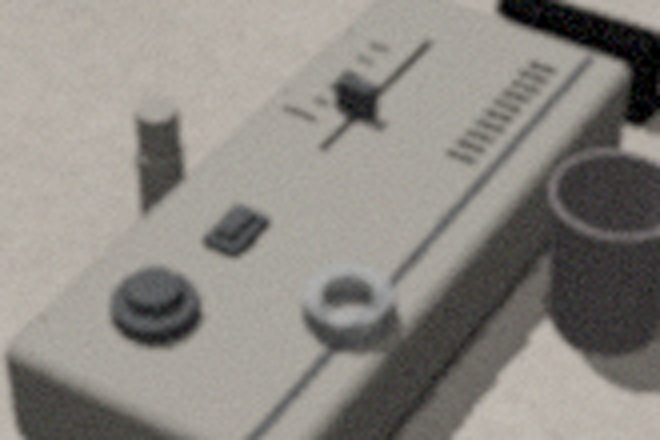

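The crops show the lever fin at crop (273,238), level with the second mark (276,290). The long off mark is at (306,298), so the lever appears to be in the first click. The button's round cap is at crop (638,224) and the oblong one at (500,235).

Run:
```python
from h import *
T=lambda u,v,z:plane("top",235+(u-1.5)/4,170+(v-1.5)/4,z).round(4)
for x,y in((306,290),(276,290),(247,291),(217,292),(187,293),(158,294)):print("mark",T(x,y,.078))
print("slot",T(118,254,.078),T(343,243,.078))
p=T(343,243,.078);q=T(118,254,.078);print("yaw",np.degrees(np.arctan2(-(q-p)[0],(q-p)[1])))
print("lever top mid",T(271,237,.103),"slot base near", T(279,247,.078))
print("btn",T(638,224,.09),"hous",T(633,228,.082),"obl",T(502,234,.084))
S=lambda u,v,z:plane("scene",225+(u-1.5)/4,160+(v-1.5)/4,z).round(4)
print("scene lever",S(355,82,.103),"btn",S(155,290,.09),"glue",S(158,108,.092),"tape",S(350,295,.096))
print("obl",S(240,226,.084))
```

```text
mark [0.5064 0.0364 0.078 ]
mark [0.5059 0.0527 0.078 ]
mark [0.5049 0.0686 0.078 ]
mark [0.504 0.085 0.078]
mark [0.503  0.1013 0.078 ]
mark [0.502  0.1172 0.078 ]
slot [0.5234 0.1402 0.078 ] [0.5328 0.0169 0.078 ]
yaw 4.3596150196451084
lever top mid [0.5316 0.0552 0.103 ] slot base near [0.5296 0.0519 0.078 ]
btn [ 0.5457 -0.1428  0.09  ] hous [ 0.5447 -0.1412  0.082 ] obl [ 0.5392 -0.0697  0.084 ]
scene lever [0.5328 0.0511 0.103 ] btn [ 0.5429 -0.1378  0.09  ] glue [ 0.4483 -0.0228  0.092 ] tape [ 0.6292 -0.0878  0.096 ]
obl [ 0.5429 -0.0683  0.084 ]
```

The lever is in the first click: it is about 195 mm from the round button along the row, and the laminator's yaw is about +4°. I'll close the fingers, travel over with the 22 mm pad width facing along the push, and come down on the bare side.

>>> apply_moves([
  [[0.0213,0.052,0,0.102,0],[0.0213,0.052,0,0.102,0],[0.0213,0.052,0,0.102,0],[0.0213,0.052,0,0.102,0],[0.0213,0.052,0,0.102,0]],
], squeeze=20)

```text
time_s: 0.72
position: [0.3844, -0.3533, 0.2311]
ee_rot: [-180.0, -0.0, 53.7]
ft_force: [1.1, -1.0, -0.4]
finger_gap: -0.0003
grip_force: 0.0
```

>>> apply_moves([
  [[0.0213,0.052,0,0.102,0],[0.0213,0.052,0,0.102,0],[0.0213,0.052,0,0.102,0],[0.0213,0.052,0,0.102,0],[0.0213,0.052,0,0.102,0]],
])

```text
time_s: 1.35
position: [0.4908, -0.0937, 0.2312]
ee_rot: [-180.0, 0.0, 82.9]
ft_force: [0.1, -0.1, 0.4]
finger_gap: -0.0001
grip_force: 0.0
```

>>> apply_moves([
  [[0.0213,0.052,0,0.102,0],[0.0213,0.052,0,0.102,0],[0,0,0,0,0],[0,0,0,0,0]],
])

```text
time_s: 1.85
position: [0.5328, 0.008, 0.2308]
ee_rot: [-179.9, 0.0, 94.4]
ft_force: [0.5, -0.4, 0.3]
finger_gap: 0.0
grip_force: 0.0
```

>>> apply_moves([
  [[0,0,-0.05,0,0],[0,0,-0.04,0,0],[0,0,-0.03,0,0],[0,0,-0.015,0,0],[0,0,-0.006,0,0]],
])

```text
time_s: 2.48
position: [0.5331, 0.0076, 0.0899]
ee_rot: [-180.0, 0.0, 94.3]
ft_force: [1.1, -1.0, 0.0]
finger_gap: 0.0
grip_force: 0.0
```

Run:
```python
from h import *
print(arm.state()["position"],arm.state()["ft_force"])
t=arm.snapshot("top")[:,:,::-1];w=arm.snapshot("wrist")[:,:,::-1]
A=cv2.resize(t[190:270,245:375],None,fx=4,fy=4,interpolation=cv2.INTER_CUBIC)
w=cv2.resize(w,(520,325))
cv2.imwrite("pics/c1.png",np.vstack([cv2.convertScaleAbs(A,alpha=1.5)[:,:520],w]))
```

```text
[0.53305242 0.00756288 0.08994156] [ 1.14419754e+00 -1.00629247e+00  8.43758146e-05]
```

View pics/c1.png

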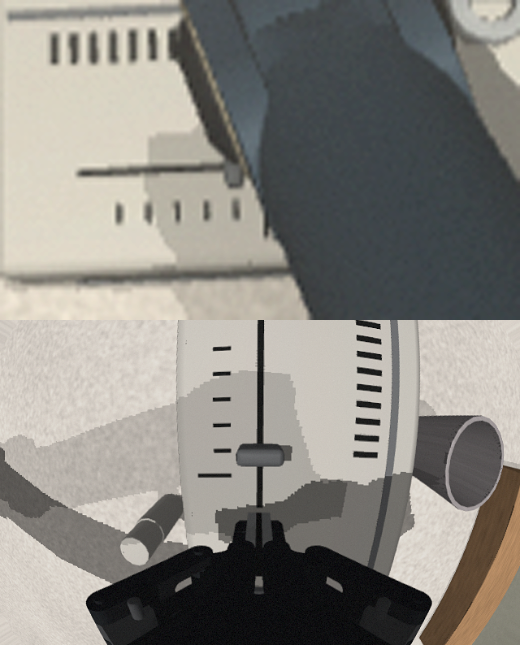

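The wrist view shows the fingertip centred on the slot, with the lever ahead at (260,455), level with the first short mark. Now I'll approach gently and confirm by where contact happens: TCP y ≈ 0.037 means first click, ≈ 0.021 means off.

>>> apply_moves([
  [[-0.0004,0.005,-0.002,0,0],[-0.0002,0.003,0,0,0],[-0.0002,0.003,0,0,0],[-0.0002,0.003,0,0,0],[-0.0002,0.003,0,0,0]],
])

```text
time_s: 3.2
position: [0.5321, 0.026, 0.0884]
ee_rot: [180.0, -0.0, 94.4]
ft_force: [0.1, 0.1, -0.1]
finger_gap: -0.0002
grip_force: 0.0
```

>>> apply_moves([
  [[-0.0002,0.002,0,0,0],[-0.0002,0.002,0,0,0],[-0.0002,0.002,0,0,0],[-0.0001,0.002,0,0,0]],
])

```text
time_s: 3.7
position: [0.5313, 0.0338, 0.0883]
ee_rot: [180.0, -0.0, 94.4]
ft_force: [0.3, 0.4, 0.3]
finger_gap: -0.0003
grip_force: 0.0
```

>>> apply_moves([
  [[-0.0001,0.001,0,0,0],[-0.0001,0.001,0,0,0]],
])

```text
time_s: 3.95
position: [0.5311, 0.0358, 0.0883]
ee_rot: [180.0, -0.0, 94.4]
ft_force: [0.4, -0.1, -0.6]
finger_gap: -0.0
grip_force: 0.0
```

>>> apply_moves([
  [[-0.0001,0.001,0,0,0],[-0.0001,0.001,0,0,0]],
])

```text
time_s: 4.2
position: [0.531, 0.0376, 0.0883]
ee_rot: [180.0, 0.0, 94.4]
ft_force: [-0.5, -1.9, 0.4]
finger_gap: 0.0001
grip_force: 0.8
```

Contact is at y ≈ 0.037, so it is in the first click. Next I'll push in small steps over the first hump, which is about 8 mm on.

>>> apply_moves([
  [[-0.0001,0.001,0,0,0],[-0.0001,0.001,0,0,0]],
])

```text
time_s: 4.45
position: [0.5309, 0.0381, 0.0884]
ee_rot: [-180.0, 0.1, 94.4]
ft_force: [0.8, -5.5, 1.8]
finger_gap: -0.0001
grip_force: 2.7
```

>>> apply_moves([
  [[-0.0001,0.001,0,0,0],[-0.0001,0.001,0,0,0]],
])

```text
time_s: 4.7
position: [0.5307, 0.0411, 0.0884]
ee_rot: [180.0, 0.0, 94.4]
ft_force: [1.2, -3.7, 0.1]
finger_gap: -0.0002
grip_force: 1.4
```

>>> apply_moves([
  [[-0.0001,0.001,0,0,0],[-0.0001,0.001,0,0,0]],
])

```text
time_s: 4.95
position: [0.5303, 0.0448, 0.0884]
ee_rot: [180.0, -0.1, 94.5]
ft_force: [-0.1, -0.3, 0.3]
finger_gap: -0.0003
grip_force: 0.3
```

>>> apply_moves([
  [[-0.0001,0.001,0,0,0],[-0.0001,0.001,0,0,0]],
])

```text
time_s: 5.2
position: [0.5299, 0.0465, 0.0883]
ee_rot: [-180.0, -0.0, 94.5]
ft_force: [0.6, 0.1, 0.0]
finger_gap: -0.0001
grip_force: 0.0
```

>>> apply_moves([
  [[-0.0001,0.001,0,0,0],[0,0,0,0,0]],
])

```text
time_s: 5.45
position: [0.5299, 0.047, 0.0883]
ee_rot: [-180.0, -0.0, 94.4]
ft_force: [0.3, -0.3, -0.1]
finger_gap: 0.0002
grip_force: 0.0
```

The first click is over and the force dropped to zero. The next contact should be at about 0.053.

>>> apply_moves([
  [[-0.0002,0.002,0,0,0],[-0.0002,0.002,0,0,0],[0,0.001,0,0,0]],
])

```text
time_s: 5.82
position: [0.5296, 0.052, 0.0884]
ee_rot: [180.0, -0.0, 94.4]
ft_force: [0.1, -0.9, 0.7]
finger_gap: 0.0
grip_force: 0.0
```

>>> apply_moves([
  [[-0.0001,0.001,0,0,0],[-0.0001,0.001,0,0,0]],
])

```text
time_s: 6.08
position: [0.5294, 0.0535, 0.0883]
ee_rot: [-180.0, 0.0, 94.4]
ft_force: [0.2, -1.8, 1.4]
finger_gap: 0.0
grip_force: 0.8
```

>>> apply_moves([
  [[-0.0001,0.001,0,0,0],[-0.0001,0.001,0,0,0]],
])

```text
time_s: 6.32
position: [0.5294, 0.0541, 0.0883]
ee_rot: [-180.0, 0.1, 94.3]
ft_force: [0.6, -5.7, 2.1]
finger_gap: -0.0002
grip_force: 2.8
```

>>> apply_moves([
  [[-0.0001,0.001,0,0,0],[-0.0001,0.001,0,0,0]],
])

```text
time_s: 6.58
position: [0.5292, 0.0572, 0.0884]
ee_rot: [180.0, 0.0, 94.4]
ft_force: [-0.1, -2.0, 0.6]
finger_gap: -0.0002
grip_force: 1.4
```

>>> apply_moves([
  [[-0.0001,0.001,0,0,0],[-0.0001,0.001,0,0,0]],
])

```text
time_s: 6.82
position: [0.5288, 0.0608, 0.0884]
ee_rot: [180.0, -0.1, 94.5]
ft_force: [-0.0, -0.9, 0.5]
finger_gap: -0.0001
grip_force: 0.3
```

>>> apply_moves([
  [[-0.0001,0.001,0,0,0],[-0.0001,0.001,0,0,0],[0,0,0,0,0]],
])

```text
time_s: 7.2
position: [0.5285, 0.0622, 0.0883]
ee_rot: [-180.0, -0.0, 94.4]
ft_force: [-0.7, -0.6, 0.7]
finger_gap: 0.0001
grip_force: 0.0
```

>>> apply_moves([
  [[0,0,0,0,0],[0,0,0,0,0],[0.001,-0.01,0,0,0],[0.001,-0.015,0,0,0],[0.001,-0.015,0,0,0]],
])

```text
time_s: 7.82
position: [0.5317, 0.0199, 0.0883]
ee_rot: [-180.0, 0.0, 94.3]
ft_force: [0.4, 0.6, 0.5]
finger_gap: -0.0002
grip_force: 0.0
```

Run:
```python
from h import *
print(arm.state()["position"],arm.state()["ft_force"])
cv2.imwrite("pics/w2.png",arm.snapshot("wrist")[:,:,::-1])
```

```text
[0.53165408 0.01992403 0.0882553 ] [0.44075976 0.6417606  0.48288411]
```

View pics/w2.png

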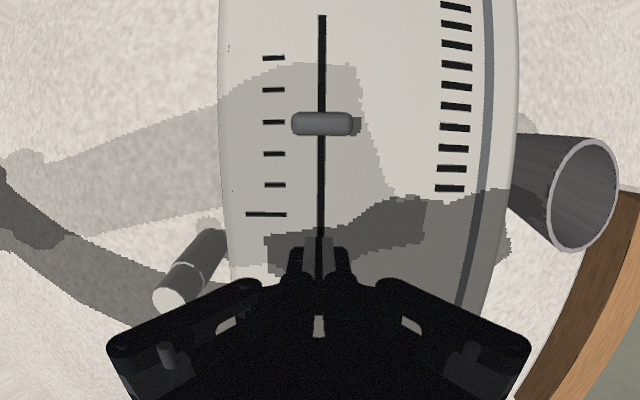

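The wrist view shows the lever at (322,123), level with the third short mark (row 122) after the long off mark (row 214). It is resting in the third click. Next, lift and move over the round button.

>>> apply_moves([
  [[0,0,0.05,0,0],[0.0045,-0.054,0,0,0],[0.004,-0.054,0,0,0],[0.004,-0.0535,0,0,0],[0,0,-0.02,0,0]],
])

```text
time_s: 8.5
position: [0.5448, -0.147, 0.119]
ee_rot: [179.8, 0.2, 93.8]
ft_force: [-0.6, 1.1, -0.4]
finger_gap: 0.0002
grip_force: 0.0
```

>>> apply_moves([
  [[0,0,-0.01,0,0],[0,0,0,0,0]],
])

```text
time_s: 8.75
position: [0.5435, -0.1389, 0.1077]
ee_rot: [-179.9, -0.1, 94.5]
ft_force: [-1.0, 0.2, -0.1]
finger_gap: -0.0
grip_force: 0.0
```

Run:
```python
from h import *
print(arm.state()["position"],arm.state()["ft_force"])
w=arm.snapshot("wrist")[:,:,::-1];s=arm.snapshot("scene")[:,:,::-1]
s=cv2.resize(s[190:290,215:375],(640,400),interpolation=cv2.INTER_CUBIC)
cv2.imwrite("pics/w3.png",cv2.resize(np.vstack([w,s]),(480,600)))
```

```text
[ 0.54350927 -0.13892096  0.10765367] [-0.95235231  0.23031872 -0.09261186]
```

View pics/w3.png

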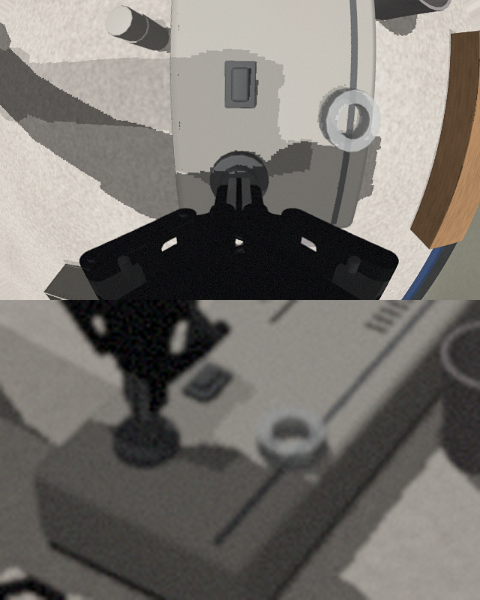

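The fingertip (240,180) is above the middle of the round button in both views, and the oblong button is well clear. Next, press straight down.

>>> apply_moves([
  [[0,-0.001,-0.006,0,0],[0,-0.001,-0.004,0,0],[0,0,-0.003,0,0],[0,0,0,0,0]],
])

```text
time_s: 9.35
position: [0.5444, -0.1414, 0.0956]
ee_rot: [180.0, -0.0, 94.4]
ft_force: [-0.3, 0.7, 3.8]
finger_gap: -0.0002
grip_force: 2.0
```

>>> apply_moves([
  [[0,0,-0.002,0,0],[0,0,-0.002,0,0]],
])

```text
time_s: 9.6
position: [0.5446, -0.1414, 0.0937]
ee_rot: [180.0, 0.0, 94.4]
ft_force: [-7.7, 2.2, 28.3]
finger_gap: -0.0
grip_force: 14.2
```

>>> apply_moves([
  [[0,0,-0.002,0,0],[0,0,0,0,0]],
])

```text
time_s: 9.85
position: [0.5446, -0.1414, 0.0936]
ee_rot: [180.0, 0.1, 94.4]
ft_force: [-10.6, 3.2, 32.6]
finger_gap: 0.0
grip_force: 16.0
```

>>> apply_moves([
  [[0,0,-0.002,0,0],[0,0,0,0,0]],
])

```text
time_s: 10.1
position: [0.5447, -0.1414, 0.0933]
ee_rot: [180.0, 0.2, 94.4]
ft_force: [-14.6, 2.7, 45.0]
finger_gap: 0.0002
grip_force: 22.1
```

It reached a hard stop at z ≈ 0.0937. I'll let it go in small steps and read force against height, to check that the button really travelled.

>>> apply_moves([
  [[0,0,0.005,0,0],[0,0,0,0,0]],
])

```text
time_s: 10.35
position: [0.5446, -0.1415, 0.094]
ee_rot: [179.9, 0.0, 94.4]
ft_force: [-3.4, 1.6, 13.6]
finger_gap: 0.0003
grip_force: 6.6
```

>>> apply_moves([
  [[0,0,0.002,0,0],[0,0,0,0,0]],
])

```text
time_s: 10.6
position: [0.5445, -0.1415, 0.0948]
ee_rot: [179.9, -0.0, 94.4]
ft_force: [-1.0, 1.8, 4.2]
finger_gap: 0.0001
grip_force: 2.2
```

>>> apply_moves([
  [[0,0,0.002,0,0],[0,0,0,0,0]],
])

```text
time_s: 10.85
position: [0.5445, -0.1415, 0.0964]
ee_rot: [180.0, -0.0, 94.4]
ft_force: [0.7, 1.8, 3.5]
finger_gap: -0.0
grip_force: 1.7
```

>>> apply_moves([
  [[0,0,0.002,0,0],[0,0,0,0,0]],
])

```text
time_s: 11.1
position: [0.5442, -0.1421, 0.0983]
ee_rot: [180.0, 0.0, 94.4]
ft_force: [0.3, 2.6, 2.3]
finger_gap: 0.0
grip_force: 1.2
```

>>> apply_moves([
  [[0,0,0.002,0,0],[0,0,0,0,0]],
])

```text
time_s: 11.35
position: [0.5436, -0.1425, 0.1001]
ee_rot: [-179.9, 0.0, 94.4]
ft_force: [0.5, -0.1, 1.0]
finger_gap: 0.0
grip_force: 0.7
```

The spring force faded from about 4.5 N at 0.094 to about 0.7 N at 0.100, which is the full 6 mm of travel. The button was fully pressed and has come back up. Now I'll lift clear and check.

>>> apply_moves([
  [[0,0,0.03,0,0],[0,0,0.05,0,0],[0,0,0.05,0,0],[0,-0.06,0,0,0],[0,-0.06,0,0,0]],
])

```text
time_s: 11.98
position: [0.5438, -0.2632, 0.231]
ee_rot: [180.0, 0.1, 94.5]
ft_force: [-0.3, -0.6, 0.3]
finger_gap: 0.0003
grip_force: 0.0
```

>>> apply_moves([
  [[0,-0.06,0,0,0],[0,-0.06,0,0,0],[0,0,0,0,0],[0,0,0,0,0]],
])

```text
time_s: 12.48
position: [0.5434, -0.3814, 0.2293]
ee_rot: [-179.9, -0.1, 94.4]
ft_force: [0.1, 0.5, 0.2]
finger_gap: -0.0003
grip_force: 0.0
```

Run:
```python
from h import *
t=arm.snapshot("top")[:,:,::-1]
cv2.imwrite("pics/t4.png",cv2.convertScaleAbs(cv2.resize(t[140:290,200:475],None,fx=2.9,fy=2.9,interpolation=cv2.INTER_CUBIC)[:,:797],alpha=1.5))
```

```text
(no output)
```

View pics/t4.png

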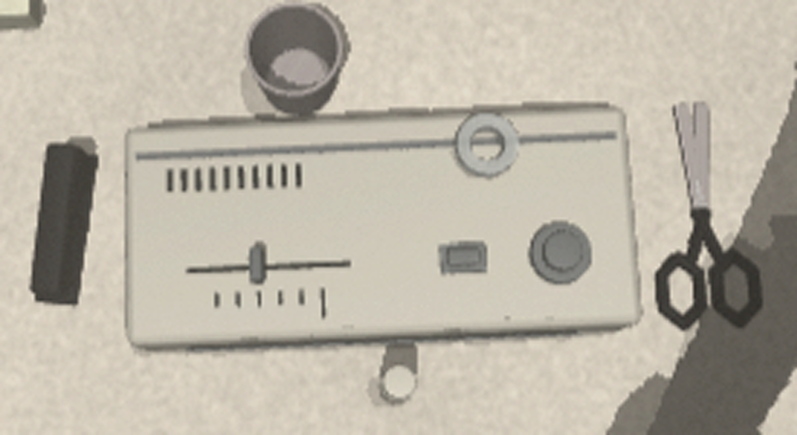

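The lever at (258,263) stands at the third short mark (259,298) from the long off mark (323,302). The round button is up, and nothing else has moved.

```bash
python3 -c "
from station import arm
print(arm.sign_off())"
```

```text
the job is handed in; nothing more can be done
None
```

The lever started in the first click and now rests in the third; the start button was then pressed fully down and let go, the camera shows nothing else moved, and the job is handed in (no verdict was returned).

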